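Load the waiting sample cartridge into the carousel pocket that fits it

ROBOT

A 6-joint arm with a two-finger parallel gripper is mounted at the origin on the work surface. World frame = base frame: x ahead of the robot, y to its left, z up, the work surface at z = 0. Lengths are in mm, angles in rad, forces in N, time in s.
With the tool pointing down it reaches from about 275 to 750 mm from the base axis. Payload 10.2 kg.
Tool frame: the origin (TCP) lies midway between the tips of the shut fingers; the grasp point (between the pads) lies 19 mm behind it; z points along the fingers, y is the line along which they close (so a half turn about z gives the same grasp; the last joint's range is limited). The gripper opens to 85 mm and grips with 20 to 120 N. Pads are 22 mm wide; open, the fingers measure 114 mm over their backs; the gripper's body (76 mm by 85 mm) begins 54 mm behind the grasp point. The pads swing forward as they close: fully open they stand 13 mm farther back than shut.
Start: joints at [-1.469, 0.313, 1.498, -0, 1.331, -0.223], TCP at [167.525, -497.561, 231.294] pointing down, gripper open.
Joint ranges: [-2.94, 2.94], [-0.97, 2.17], [0.19, 2.56], [-1.23, 4.37], [0.02, 3.11], [-2.88, 2.88]. Speed limits (rad/s): [2.39, 2.39, 3.01, 3.14, 3.14, 3.14].

INTERFACE

Orientations are given as a unit quaternion [w, x, y, z].
In Python, from rig import ctrl gives the robot as it stands.
- The arm moves only by the tool arm_command, never from a script. Its argument "increments" is a list of rows, each an object with "dr": the turn, a rotation vector about the tool's x, y, z in units of pi/4 rad (1.0 is pi/4 rad), a list of three; "offset": the shift along the tool's x, y, z in units of 120 mm (1.0 is 120 mm), a list of three; "hand": the opening, from -1 (shut) to 1 (fully open). A call has 1 to 8 rows; each row shifts and turns the commanded pose from where the row before left it, along the tool's axes as they then stand; what a row does not reach is not made up. A row lasts 1/10 s, in which the tool goes at most 50 mm and 8.59 degrees, less where a joint would pass 70% of its speed; a pose out of reach is approached as far as the arm can. A call with a number of a shift or a turn outside -1 to 1 is refused whole. A call with a gripper value outside its range is refused whole. The fingers move at their own pace and stop on an object; "grip_force" is the grip in N (left out, the last holds). Time passes only in rows, so rows that do not move let the fingers close. It gives the time, the measured TCP pose, the force, the opening and the grip force at its end, in the units of the state.
- ctrl.sense(): the state, without advancing time (a new reading comes with each control period).
- ctrl.capture(name): name is "scene" or "top" or "wrist"; returns the picture (400x640x3 uint8, red, green, blue); there is no depth.
- ctrl.camera_info(name): a dict with "K" (3x3 intrinsics, pixels), "R" (3x3) and "t" (3): a world point X has camera coordinates R X + t. Camera axes: x right, y down, z forward; pixel columns grow to the right and rows downward; lengths in mm; the calibration is good to about 2 mm. A picture is of the moment at which its call begins: read the wrist's pose just before it. camera_info takes no time and is no camera call; for the wrist camera it gives the pose at the moment of the call.
- ctrl.finish_job(): hands the job in; it is judged then, once.
The state is a dict: "time_s": time; "joints": joint angles; "dq": joint speeds; "tau": joint torques, N m; "eef_pos": TCP position; "ee_rot": TCP orientation; "force": force on the tool from outside, world axes, zero at the start; "wrist_torque": the same for the moment, N m; "grip_width": opening from 0.0 (shut) to 1.0 (fully open); "grip_force": force on a finger pad.
Only numpy, scipy, OpenCV 4.12 (cv2) and the standard library are available. Lean on these libraries where they do the work, as an engineer would, in place of code of your own. Each camera call takes 0.05 s, during which the arm holds its last target. There are 200 camera calls.

TASK

One sample cartridge, either the long one or the short one, is waiting in the loading lane of the sample carousel. Turn the carousel by its crank knob until the empty pocket of that cartridge's length clicks into place in front of the lane, and then slide the cartridge, upright and without lifting it, along the lane into the pocket until it is fully home against the pocket's stop. Leave the carousel clicked in there, the other cartridge on its ledge, the two loaded cartridges seated in their pockets, and the bottle, jar and mouse where they are.

Things in the scene. Friction and masses are not known exactly. Their poses are not given: they have to be found in the camera images.
- stand: Fixed stand. Origin on the table at the carousel's axis, z up. Its -x axis runs along the loading lane: white deck 51 mm above the table, 128 to 300 mm from the axis, between aluminium rails 54 mm apart and 12 mm high, open at both ends. Push a cartridge towards +x. A ledge as high lies 95 mm off on its -y side. A detent clicks when a pocket faces the lane (every 90 deg; about 6 N at the knob).
- carousel: Turning grey disc, radius 125 mm, top 50 mm above the table; origin on the table at the axis. Pockets open outwards, 54 mm wide, walls 12 mm high, a stop at the inner end: +x long, empty (stop 35 mm from the axis); +y short, empty (stop 59 mm); -x long, occupied; -y short, occupied. Steel hub with a crank arm 134 to 146 mm above the table, pointing midway between -x and -y.
- knob (a point): Centre of the top of the black upright knob on the crank arm: cylinder of diameter 24 mm, from 146 to 190 mm above the table, 55 mm from the axis. It can be held from above or pushed sideways.
- pocket_long (a point): Point on the disc's top where the centre of a fully seated long cartridge lies in the empty long pocket, 78 mm from the axis.
- pocket_short (a point): The same for the short cartridge in the empty short pocket, 90 mm from the axis.
- mouth_long (a point): Middle of the mouth of the empty long pocket, on the rim of the disc, 125 mm from the axis.
- mouth_short (a point): Middle of the mouth of the empty short pocket, on the rim, 125 mm from the axis.
- lane_end (a point): Inner end of the lane's centre line, 125 mm from the axis; a pocket faces the lane when its mouth is here.
- ledge (a point): Middle of the parking ledge, 51 mm above the table.
- long_cartridge: White upright block 84 mm long (own x), 50 mm wide, 70 mm tall, about 0.28 kg, with two black caps on top; origin at the centre of its underside. It starts either in the lane (waiting, its length along the lane) or on the ledge.
- short_cartridge: White upright block 60 mm long (own x), 50 mm wide, 70 mm tall, about 0.2 kg, with one black cap on top; origin at the centre of its underside. It starts in the other of the two places.
- loaded_long: A long cartridge already seated in the carousel's -x pocket; origin at the centre of its underside.
- loaded_short: A short cartridge already seated in the carousel's -y pocket; origin at the centre of its underside.
- seat_long (a point): Seat of the loaded long cartridge on the disc.
- seat_short (a point): Seat of the loaded short cartridge on the disc.
- reagent_bottle: Bystander: amber bottle, diameter 68 mm, 160 mm tall, origin under its centre.
- jar: Bystander: white jar, diameter 64 mm, 80 mm tall, origin under its centre.
- mouse: Bystander: grey computer mouse 105 x 60 x 26 mm, origin under its centre.
Things that resemble listed ones, but are neither listed nor needed, are in the scene too. What is shaped like the loaded_short but blue or brown is not meant. What is shaped like the short_cartridge but purple is not meant.

How it is judged:
By the outcome, as a careful person would: the job done as asked, in the order asked, and still so for the second after the job is handed in, with the robot touching nothing.
It also fails if it takes over 64 s, if anything falls off the work surface, if the arm or the gripper's body presses on something with over 40 N, if the wrist force passes 120 N, or if a joint passes its speed limit or range.

## Working session

There is one attempt and no reset: what is moved stays moved. The work goes in short steps, Python scripts to look and compute and a tool call to move; the robot and the scene stay as the last step left them, time stands still between calls to the robot, and variables do not carry over. Pictures are saved under pics/ and viewed, at most 10 in all, crops included, and the job is handed in when it is done.

Besides the shell and the picture viewer there is one more tool, called after ">>>" as name(argument=value, ...) on one line, values as JSON. arm_command: Moves the arm, as the interface text tells. Shifts and turns lie within -1 to 1; 1 stands for 120 mm of shift or pi/4 rad of turn. Its arguments: {"type":"object","properties":{"increments":{"type":"array"},"grip_force":{"type":"number"}},"required":["increments"]}

```bash
mkdir -p pics; ls; python3 - <<'E'
from rig import ctrl
import cv2,numpy as np
for n in("scene","top"):
    im=ctrl.capture(n); cv2.imwrite(f"pics/{n}0.png",im[:,:,::-1])
    i=ctrl.camera_info(n); print(n,np.round(i["K"],1).tolist(),np.round(i["R"],3).tolist(),np.round(i["t"],1).tolist())
s=ctrl.sense(); print(s["eef_pos"],s["ee_rot"],s["force"],s["time_s"])
E
```

```text
pics
scene [[490.9, 0.0, 316.2], [0.0, 490.9, 203.3], [0.0, 0.0, 1.0]] [[0.222, 0.975, 0.006], [0.643, -0.142, -0.752], [-0.733, 0.171, -0.659]] [-167.1, -254.0, 2023.7]
top [[390.5, 0.0, 311.8], [0.0, 390.5, 199.4], [0.0, 0.0, 1.0]] [[-0.013, -1.0, 0.019], [-0.995, 0.012, -0.101], [0.101, -0.02, -0.995]] [39.9, 554.6, 1205.6]
[ 167.49995322 -497.33597625  230.80677348] [-5.67509968e-04  9.86843217e-01  1.61679130e-01  4.03419162e-05] [-0.60405897 -0.16016448  0.08594928] 0.1
```

View pics/top0.png

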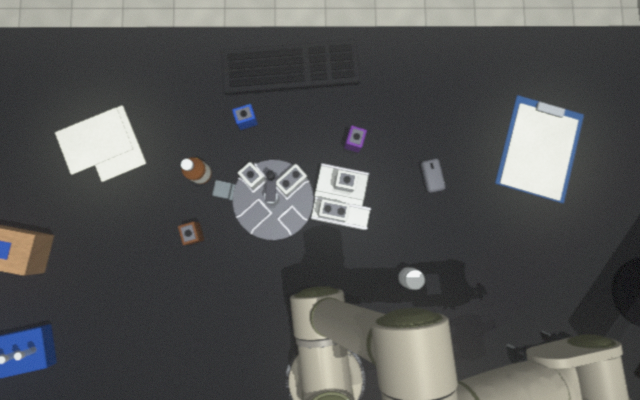

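View pics/scene0.png

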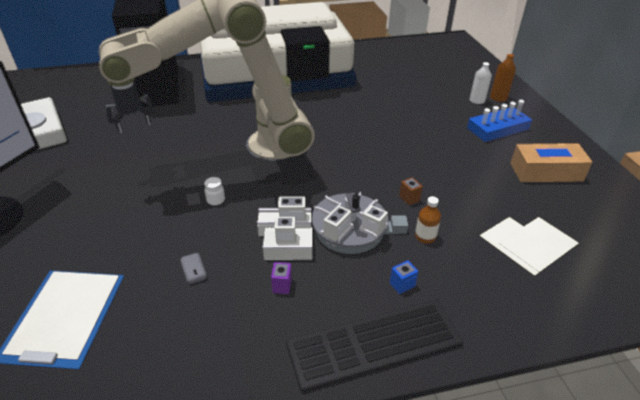

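Viewed: the top view shows the carousel at (272,200), with the lane to its right. The two-cap long cartridge sits at (333,208). The single-cap short one is at (345,178) on the ledge, and the purple block at (356,137), blue at (244,115) and brown at (189,232) are look-alikes. The scene view agrees: lane block at (291,205), short one at (285,228). Next, close crops.

```bash
cat > h.py <<'E'
from rig import ctrl
import cv2,numpy as np
def ray(n,uv,z,i=None):
    i=i or ctrl.camera_info(n); R=np.array(i["R"]);t=np.array(i["t"])
    d=R.T@np.linalg.inv(i["K"])@np.array([uv[0],uv[1],1.]);c=-R.T@t
    return c+d*(z-c[2])/d[2]
def proj(n,X,i=None):
    i=i or ctrl.camera_info(n); p=np.array(i["K"])@(np.array(i["R"])@np.array(X)+i["t"]); return p[:2]/p[2]
E
python3 - <<'E'
from h import *
t=cv2.imread("pics/top0.png");s=cv2.imread("pics/scene0.png")
a=cv2.resize(t[145:245,220:380],None,fx=5,fy=5,interpolation=cv2.INTER_CUBIC)
b=cv2.resize(s[180:270,250:410],None,fx=5,fy=5,interpolation=cv2.INTER_CUBIC)
cv2.imwrite("pics/ca.png",a);cv2.imwrite("pics/cb.png",b)
E
```

```text
(no output)
```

View pics/ca.png

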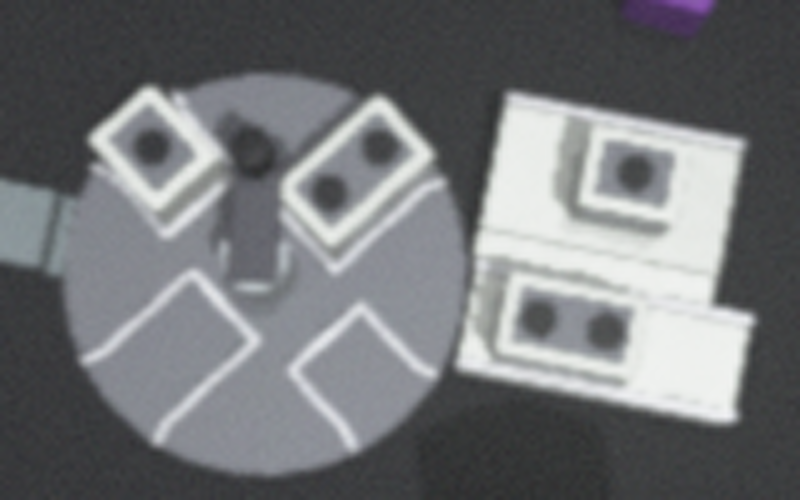

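View pics/cb.png

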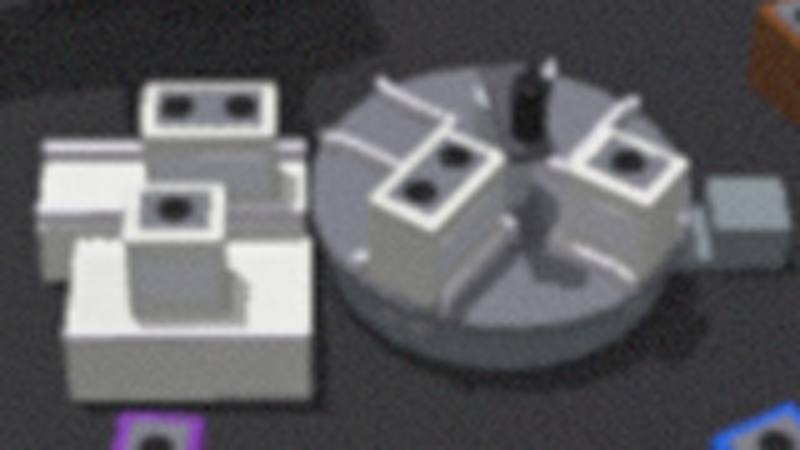

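The crops confirm it: the two-cap long cartridge is in the lane (caps at crop-a (539,320) and (607,330)) and the short one is on the ledge (635,172). The knob is at (252,148), the empty long pocket opens to the lower left and the empty short one to the lower right. The pick is long; purple, blue and brown are excluded.

```bash
python3 - <<'E'
from h import *
P=lambda u,v:((u+.5)/5-.5+220,(v+.5)/5-.5+145)
Q=lambda u,v:((u+.5)/5-.5+250,(v+.5)/5-.5+180)
r=lambda uv,z:ray("top",uv,z)
pts=[r(P(*p),50)[:2] for p in [(65,273),(465,273),(265,72),(265,475),(125,415),(408,415),(110,160-40),(400,115)]]
A=np.array([[2*x,2*y,1] for x,y in pts[:6]]);b=np.array([x*x+y*y for x,y in pts[:6]])
s=np.linalg.lstsq(A,b,rcond=None)[0];c=s[:2];print("axis",c,"R",np.sqrt(s[2]+c@c))
L=[r(P(*p),63)[:2] for p in[(460,372),(735,422),(480,257),(755,318)]];print("lane",np.round(L,1))
for i,j in((0,1),(2,3)):
    d=L[j]-L[i];print("ang",np.degrees(np.arctan2(d[1],d[0])),np.hypot(*d))
for n,p,z in(("capA",(539,320),122),("capB",(607,330),122),("short",(635,172),122),("loadS",(152,146),121),("LLa",(330,191),121),("LLb",(380,145),121),("knob",(252,148),190)):
    w=r(P(*p),z)[:2];d=w-c;print(n,w,np.degrees(np.arctan2(d[1],d[0])),np.hypot(*d))
for n,p,z in(("capA",(241,106),122),("capB",(177,106),122),("knob",(530,72),190),("short",(174,209),122)):print("sc",n,ray("scene",Q(*p),z)[:2])
# empty pocket stop corners, wall tops z=62
for n,p in(("long",[(195,272),(258,340),(82,362),(155,443)]),("short",[(362,308),(292,370),(435,377),(352,450)])):
    w=np.array([r(P(*q),62)[:2] for q in p]);d=w[2:].mean(0)-w[:2].mean(0);m=w[:2].mean(0)-c;print(n,np.degrees(np.arctan2(d[1],d[0])),np.degrees(np.arctan2(m[1],m[0])),np.hypot(*m))
E
```

```text
axis [556.02571493 154.11564713] R 124.42125601329356
lane [[ 491.4   35.2]
 [ 458.8 -132.2]
 [ 561.9   22. ]
 [ 522.3 -146.3]]
ang -101.02214414334507 170.62158023352666
ang -103.23718122354528 172.90911789105724
capA [518.12767437 -10.05769177] -102.9985549619327 168.49079108947694
capB [511.81380118 -49.58312696] -102.24585641838871 208.44155986840693
short [604.58801939 -68.0049829 ] -77.6674568921232 227.36726171595254
loadS [623.1289527  214.99891357] 42.21769153048863 90.6069349077834
LLa [595.39577974 111.02043184] -47.586426708760825 58.37122222224444
LLb [622.34473993  81.51478247] -47.58910283263205 98.33157491845598
knob [609.73912503 150.50606048] -3.8445445928372814 53.834557118664954
sc capA [523.18340296  -8.68376765]
sc capB [514.43154848 -48.34285293]
sc knob [607.23809125 153.4535511 ]
sc short [607.85964884 -66.85397103]
long 131.51888088475962 133.66569519889555 32.379999709242995
short -138.82712037866642 -138.80853851399107 57.56668375229782
```

Measurements agree: axis ≈ (556,154), lane at −102.3°, long pocket at 132.3°, so the disc must turn +125.4°. The knob is at ≈ (610,151). I'm moving above the knob.

>>> arm_command(increments=[{"offset":[0.308,-0.235,0],"dr":[0,0,0],"hand":1},{"offset":[0.308,-0.235,0],"dr":[0,0,0],"hand":1},{"offset":[0.308,-0.235,0],"dr":[0,0,0],"hand":1},{"offset":[0.308,-0.235,0],"dr":[0,0,0],"hand":1},{"offset":[0.308,-0.235,0],"dr":[0,0,0],"hand":1},{"offset":[0.308,-0.235,0],"dr":[0,0,0],"hand":1},{"offset":[0.308,-0.235,0],"dr":[0,0,0],"hand":1},{"offset":[0.308,-0.235,0],"dr":[0,0,0],"hand":1}])

```text
time_s: 0.9
eef_pos: [376.4, -187.6, 231.3]
ee_rot: [-0.0, 0.987, 0.162, 0.0]
force: [-0.2, -1.4, -0.2]
grip_width: 1.0
grip_force: 0.0
```

>>> arm_command(increments=[{"offset":[0.308,-0.235,0],"dr":[0,0,0],"hand":1},{"offset":[0.308,-0.235,0],"dr":[0,0,0],"hand":1},{"offset":[0.308,-0.235,0],"dr":[0,0,0],"hand":1},{"offset":[0.308,-0.235,0],"dr":[0,0,0],"hand":1},{"offset":[0.308,-0.235,0],"dr":[0,0,0],"hand":1},{"offset":[0,0,0],"dr":[0,0,0.16],"hand":1},{"offset":[0,0,0],"dr":[0,0,0.16],"hand":1},{"offset":[0,0,0],"dr":[0,0,0.155],"hand":1}])

```text
time_s: 1.7
eef_pos: [505.8, 3.7, 230.8]
ee_rot: [-0.0, 1.0, -0.026, -0.0]
force: [-0.6, 0.2, 0.3]
grip_width: 1.001
grip_force: 0.0
```

```bash
cat >> h.py <<'E'
from scipy.spatial.transform import Rotation as Ro
def st(target=None):
    s=ctrl.sense();q=s["ee_rot"];R=Ro.from_quat([q[1],q[2],q[3],q[0]]).as_matrix()
    print("t",round(s["time_s"],2),"p",np.round(s["eef_pos"],1),"yaw_y",round(np.degrees(np.arctan2(R[1,1],R[0,1])),2),"z",np.round(R[:,2],3),"F",np.round(s["force"],1),"j",np.round(s["joints"],2),"w",s["grip_width"],s["grip_force"])
    if target is not None: print("units",np.round(R.T@(np.array(target)-s["eef_pos"])/120,3))
    return s,R
E
python3 -c "
from h import *
st([609.5,151.5,231])"
```

```text
t 1.7 p [505.8   3.7 230.8] yaw_y -93.0 z [-0.001  0.    -1.   ] F [-0.6  0.2  0.3] j [-0.22  0.27  1.55 -0.    1.32  1.4 ] w 1.0011984614178466 0.0
units [ 0.798 -1.275 -0.002]
```

>>> arm_command(increments=[{"offset":[0.2,-0.319,0],"dr":[0,0,0],"hand":1},{"offset":[0.2,-0.319,0],"dr":[0,0,0],"hand":1},{"offset":[0.2,-0.319,0],"dr":[0,0,0],"hand":1},{"offset":[0.198,-0.318,0],"dr":[0,0,0],"hand":1},{"offset":[0,0,0],"dr":[0,0,0],"hand":0.6}])

```text
time_s: 2.2
eef_pos: [609.9, 155.3, 229.4]
ee_rot: [-0.0, 1.0, -0.022, -0.001]
force: [0.0, -0.6, -0.1]
grip_width: 0.862
grip_force: 0.0
```

```bash
python3 -c "
from h import *
st([609.5,151.5,231]); i=ctrl.camera_info('wrist'); im=ctrl.capture('wrist'); cv2.imwrite('pics/w1.png',im[:,:,::-1])
print(proj('wrist',[609.5,151.5,190],i),proj('wrist',[556,154,146],i))
import pickle;pickle.dump(i,open('w1.pkl','wb'))"
```

```text
t 2.2 p [609.9 155.3 229.4] yaw_y -92.53 z [-0.002  0.001 -1.   ] F [ 0.  -0.6 -0.1] j [0.06 0.55 1.15 0.   1.44 1.68] w 0.8619795500750012 0.0
units [-0.002  0.032 -0.013]
[328.19299612 224.53010453] [326.53305302 263.30189066]
```

View pics/w1.png

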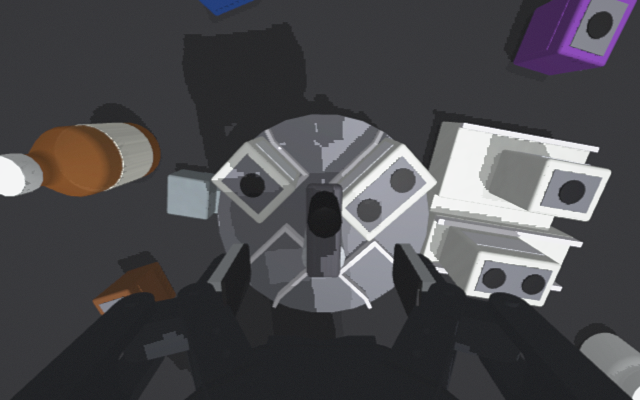

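The wrist view shows the knob at (324,222) centred between the fingers, against a prediction of (328,224), so it lies within 3 mm. Descending and gripping.

>>> arm_command(increments=[{"offset":[0,0,0.3],"dr":[0,0,0],"hand":0.4},{"offset":[0,0,0.3],"dr":[0,0,0],"hand":0.2},{"offset":[0,0,0],"dr":[0,0,0],"hand":0},{"offset":[0,0,0],"dr":[0,0,0],"hand":-1},{"offset":[0,0,0],"dr":[0,0,0],"hand":-1},{"offset":[0,0,0],"dr":[0,0,0],"hand":-1},{"offset":[0,0,0],"dr":[0,0,0],"hand":-1},{"offset":[0,0,0],"dr":[0,0,0],"hand":-1}], grip_force=30)

```text
time_s: 3.05
eef_pos: [609.3, 151.5, 161.1]
ee_rot: [-0.0, 1.0, -0.024, 0.001]
force: [-3.9, 0.3, 7.7]
grip_width: 0.267
grip_force: 31.4
```

```bash
python3 -c "
from h import *
s,R=st([609.5,151.5,156]); d=s['eef_pos'][:2]-np.array([556,154]);print(np.hypot(*d),np.degrees(np.arctan2(d[1],d[0])))"
```

```text
t 3.05 p [609.3 151.5 161.1] yaw_y -92.76 z [ 0.002  0.    -1.   ] F [-3.9  0.3  7.7] j [0.06 0.59 1.26 0.   1.29 1.68] w 0.2671547575443783 31.358200907707214
units [ 0.002 -0.     0.042]
53.361644824864506 -2.7000302038718997
```

>>> arm_command(increments=[{"offset":[-0.0042,-0.062,0],"dr":[0,0,-0.174],"hand":-1},{"offset":[-0.0042,-0.062,0],"dr":[0,0,-0.174],"hand":-1},{"offset":[-0.0042,-0.062,0],"dr":[0,0,-0.174],"hand":-1},{"offset":[-0.0042,-0.062,0],"dr":[0,0,-0.174],"hand":-1},{"offset":[-0.0042,-0.062,0],"dr":[0,0,-0.174],"hand":-1},{"offset":[-0.0042,-0.062,0],"dr":[0,0,-0.174],"hand":-1},{"offset":[-0.0042,-0.062,0],"dr":[0,0,-0.174],"hand":-1},{"offset":[0,0,0],"dr":[0,0,0],"hand":-1}])

```text
time_s: 3.85
eef_pos: [589.6, 197.6, 161.1]
ee_rot: [0.001, 0.898, 0.44, 0.003]
force: [9.5, -0.8, 1.4]
grip_width: 0.27
grip_force: 31.1
```

```bash
cat >>h.py <<'E'
def kn():
    s,R=st(); d=s['eef_pos'][:2]-np.array([556,154]);print("r",np.hypot(*d),"ang",np.degrees(np.arctan2(d[1],d[0])),"Ftool",R.T@s["force"])
E
python3 -c "
from h import *
kn()"
```

```text
t 3.85 p [589.6 197.6 161.1] yaw_y -37.74 z [ 0.007  0.    -1.   ] F [ 9.5 -0.8  1.4] j [ 0.14  0.58  1.29 -0.    1.27  0.79] w 0.2699941135469073 31.1331644654274
r 55.06022981797609 ang 52.38695761683988 Ftool [ 5.20671893  7.96134635 -1.31082494]
```

>>> arm_command(increments=[{"offset":[-0.0042,-0.062,0],"dr":[0,0,-0.174],"hand":-1},{"offset":[-0.0042,-0.062,0],"dr":[0,0,-0.174],"hand":-1},{"offset":[-0.0042,-0.062,0],"dr":[0,0,-0.174],"hand":-1},{"offset":[-0.0042,-0.062,0],"dr":[0,0,-0.174],"hand":-1},{"offset":[-0.0042,-0.062,0],"dr":[0,0,-0.174],"hand":-1},{"offset":[-0.0042,-0.062,0],"dr":[0,0,-0.174],"hand":-1},{"offset":[-0.0042,-0.062,0],"dr":[0,0,-0.174],"hand":-1},{"offset":[0,0,0],"dr":[0,0,0],"hand":-1}])

```text
time_s: 4.65
eef_pos: [539.4, 207.2, 161.0]
ee_rot: [0.001, 0.595, 0.804, 0.002]
force: [3.0, 6.6, 3.9]
grip_width: 0.267
grip_force: 31.7
```

```bash
python3 -c "
from h import *
kn()"
```

```text
t 4.65 p [539.4 207.2 161. ] yaw_y 16.99 z [ 0.005  0.002 -1.   ] F [3.  6.6 3.9] j [ 0.16  0.49  1.44  0.    1.22 -0.13] w 0.2667271355846062 31.667025089263916
r 55.72653608926035 ang 107.35128637676652 Ftool [ 5.41382341  4.81987786 -3.91454653]
```

>>> arm_command(increments=[{"offset":[-0.0042,-0.061,0],"dr":[0,0,-0.171],"hand":-1},{"offset":[-0.0042,-0.061,0],"dr":[0,0,-0.171],"hand":-1},{"offset":[0,0,0],"dr":[0,0,0],"hand":-1},{"offset":[0,0,0],"dr":[0,0,0],"hand":-1}])

```text
time_s: 5.05
eef_pos: [526.6, 201.0, 161.0]
ee_rot: [0.002, 0.484, 0.875, 0.002]
force: [2.2, 6.1, 4.4]
grip_width: 0.265
grip_force: 32.0
```

```bash
python3 -c "
from h import *
kn()"
```

```text
t 5.05 p [526.6 201.  161. ] yaw_y 32.13 z [ 0.005  0.002 -1.   ] F [2.2 6.1 4.4] j [ 0.16  0.46  1.48  0.    1.2  -0.41] w 0.2654490783156773 32.00440585613251
r 55.45831425958507 ang 122.01803137991035 Ftool [ 4.01469884  5.12356348 -4.39516019]
```

>>> arm_command(increments=[{"offset":[0,0,0],"dr":[0,0,0],"hand":0.3},{"offset":[0,0,0],"dr":[0,0,0],"hand":0.3},{"offset":[0,0,0],"dr":[0,0,0],"hand":0.3},{"offset":[0,0,-0.3],"dr":[0,0,0],"hand":0.3},{"offset":[0,0,-0.3],"dr":[0,0,0],"hand":0.3},{"offset":[-0.3,0,0],"dr":[0,0,0],"hand":-1},{"offset":[-0.3,0,0],"dr":[0,0,0],"hand":-1},{"offset":[0,0,0],"dr":[0,0,0],"hand":-1}])

```text
time_s: 5.85
eef_pos: [565.2, 136.1, 230.9]
ee_rot: [0.0, 0.485, 0.875, -0.0]
force: [-1.4, 0.4, -1.0]
grip_width: 0.143
grip_force: 0.0
```

```bash
python3 -c "
from h import *
import pickle
st(); i=ctrl.camera_info('wrist'); im=ctrl.capture('wrist'); cv2.imwrite('pics/w2.png',im[:,:,::-1]); pickle.dump(i,open('w2.pkl','wb'))
a=ctrl.capture('top');cv2.imwrite('pics/top1.png',a[:,:,::-1])
s=cv2.resize(a[130:250,215:375,::-1],None,fx=4,fy=4,interpolation=cv2.INTER_CUBIC);w=im[:,:,::-1]
cv2.imwrite('pics/c2.png',cv2.resize(s,(800,600)))"
```

```text
t 5.85 p [565.2 136.1 230.9] yaw_y 31.99 z [ 0.    -0.001 -1.   ] F [-1.4  0.4 -1. ] j [ 0.04  0.44  1.32 -0.    1.38 -0.52] w 0.1433012160348574 0.0
```

View pics/w2.png

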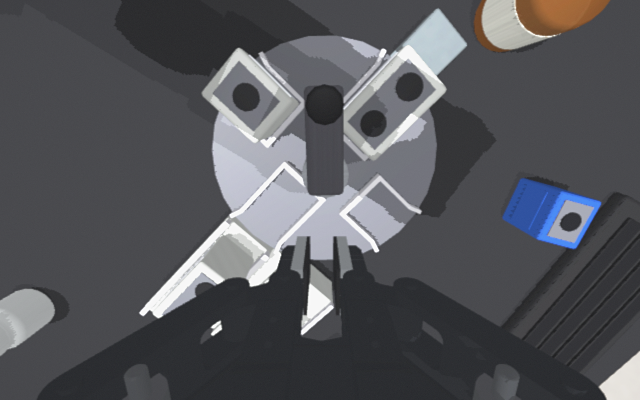

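The wrist view shows the long pocket (stop near (305,190)) in line with the lane at the lower left. Loaded caps are at (373,123), (409,86) and (246,97). I'll check the angles and plan the push.

```bash
python3 -c "
from h import *
import pickle
i=pickle.load(open('w2.pkl','rb'))
w=lambda p,z:ray('wrist',p,z,i)[:2]
a,b,c=w((373,123),122),w((409,86),122),w((246,97),122);k=w((324,104),190)
f=lambda d:np.degrees(np.arctan2(d[1],d[0]))
print(a,b,c,k,'LLdir',f(b-a))
# pocket wall and lane rail line (left side), z 62/63
p=w((285,163),62);q=w((233,214),62);r=w((225,226),63);s=w((143,312),63)
print('wall',f(q-p),'rail',f(s-r),p,q,r,s)
l=np.array([np.cos(np.radians(-102.3)),np.sin(np.radians(-102.3))]);n=np.array([-l[1],l[0]])
o=np.array([556,154.])
for m in(a,b,c,k,p,q,r,s):print((m-o)@l,(m-o)@n)
"
```

```text
[567.71064017 213.86248921] [575.83824824 253.06484797] [467.891492   175.88669806] [525.29528974 203.19840157] LLdir 78.28712161031758
wall -104.41941561568578 rail -102.56458985533412 [520.95097019 133.06957053] [499.92122195  51.27918189] [498.86560871  33.86248987] [ 463.37552677 -125.37321089]
-60.98310235389948 -1.3107000426578967
-101.01702097558105 -1.7209501816892998
-2.61451198468705 -90.7485595583893
-41.52804423748251 -40.480655761824636
27.91649184628554 -29.78568199200132
112.30940448556294 -32.90886635001775
129.55118404445722 -30.229963966661142
292.6921866269708 -30.983348622298813
```

View pics/c2.png

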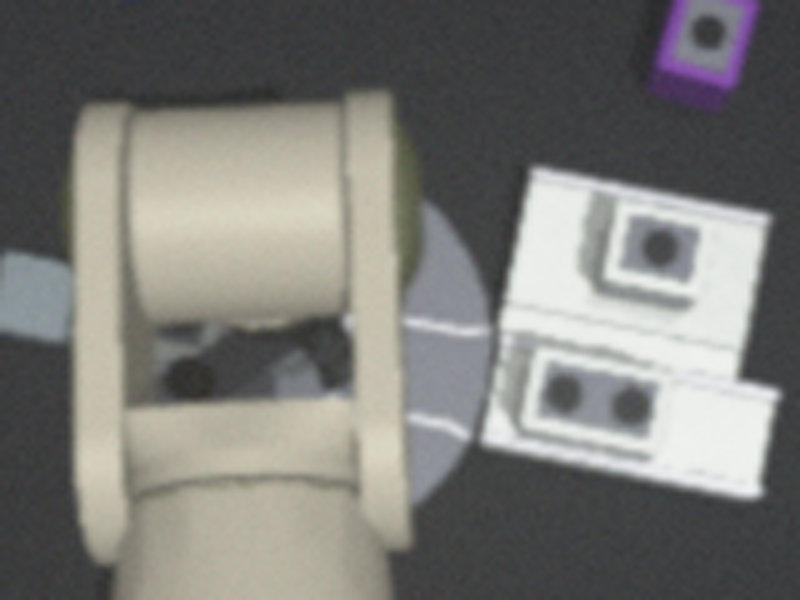

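The disc is aligned: loaded long at 78.3° against 77.7°, rail at −102.6° and pocket wall at −104°. Now I turn the tool so its x runs along the lane and go behind the cartridge.

>>> arm_command(increments=[{"offset":[0,0,0],"dr":[0,0,0.164],"hand":-1},{"offset":[0,0,0],"dr":[0,0,0.164],"hand":-1},{"offset":[0,0,0],"dr":[0,0,0.164],"hand":-1},{"offset":[0,0,0],"dr":[0,0,0.164],"hand":-1},{"offset":[0,0,0],"dr":[0,0,0.164],"hand":-1},{"offset":[0,0,0],"dr":[0,0,0.164],"hand":-1},{"offset":[0,0,0],"dr":[0,0,0],"hand":-1}])

```text
time_s: 6.65
eef_pos: [563.1, 140.4, 231.3]
ee_rot: [-0.0, 0.777, 0.629, -0.0]
force: [0.4, 0.1, 0.2]
grip_width: -0.002
grip_force: 0.0
```

```bash
python3 -c "
from h import *
st([497.4,-114.7,231])"
```

```text
t 6.65 p [563.1 140.4 231.3] yaw_y -12.04 z [-0.  0. -1.] F [0.4 0.1 0.2] j [0.04 0.44 1.32 0.   1.38 0.25] w -0.0018215000275309738 0.0
units [-2.193e+00 -9.200e-02  2.000e-03]
```

>>> arm_command(increments=[{"offset":[-0.366,-0.015,0],"dr":[0,0,0],"hand":-1},{"offset":[-0.366,-0.015,0],"dr":[0,0,0],"hand":-1},{"offset":[-0.366,-0.015,0],"dr":[0,0,0],"hand":-1},{"offset":[-0.366,-0.015,0],"dr":[0,0,0],"hand":-1},{"offset":[-0.366,-0.015,0],"dr":[0,0,0],"hand":-1},{"offset":[-0.366,-0.015,0],"dr":[0,0,0],"hand":-1},{"offset":[0,0,0],"dr":[0,0,0],"hand":-1},{"offset":[0,0,0],"dr":[0,0,0],"hand":-1}])

```text
time_s: 7.45
eef_pos: [498.0, -116.1, 231.4]
ee_rot: [-0.0, 0.777, 0.63, 0.0]
force: [-0.2, 0.3, -0.6]
grip_width: 0.002
grip_force: 0.0
```

```bash
python3 -c "
from h import *
st([497.4,-114.7,74])
for n in ('top','scene'):cv2.imwrite(f'pics/{n}2.png',ctrl.capture(n)[:,:,::-1])
a=cv2.imread('pics/scene2.png')[170:270,240:400]
cv2.imwrite('pics/c3.png',cv2.resize(a,None,fx=5,fy=5,interpolation=cv2.INTER_CUBIC))"
```

```text
t 7.45 p [ 498.  -116.1  231.4] yaw_y -11.95 z [ 0.  0. -1.] F [-0.2  0.3 -0.6] j [-0.46  0.28  1.54  0.    1.32 -0.25] w 0.0019449115090150848 0.0
units [ 0.01  -0.007  1.311]
```

View pics/c3.png

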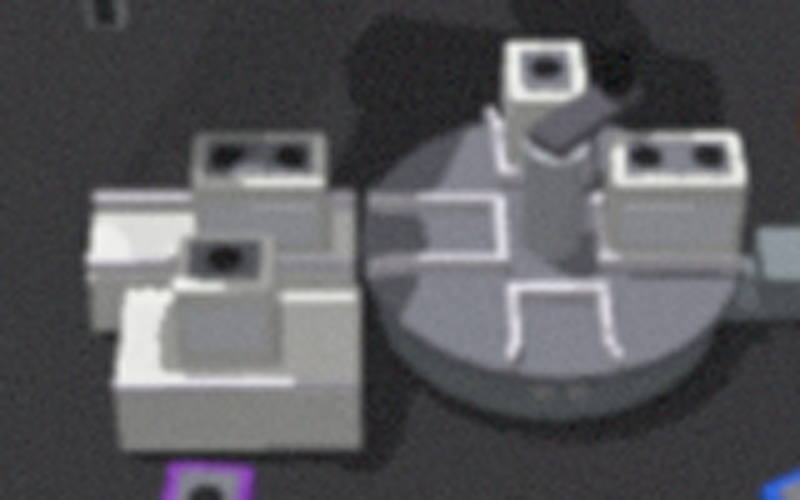

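The scene crop shows the long pocket walls (rows 203 and 262, columns 370–500) in line with the lane rails (rows 197 and 260), with everything seated. Descending behind the cartridge.

>>> arm_command(increments=[{"offset":[0.01,-0.007,0.328],"dr":[0,0,0],"hand":-1},{"offset":[0,0,0.328],"dr":[0,0,0.007],"hand":-1},{"offset":[0,0,0.328],"dr":[0,0,0],"hand":-1},{"offset":[0,0,0.32],"dr":[0,0,0],"hand":-1},{"offset":[0,0,0],"dr":[0,0,0],"hand":-1},{"offset":[0,0,0],"dr":[0,0,0],"hand":-1}])

```text
time_s: 8.15
eef_pos: [498.2, -114.1, 75.8]
ee_rot: [0.0, 0.778, 0.628, 0.0]
force: [0.2, -0.2, 0.6]
grip_width: 0.003
grip_force: 0.0
```

```bash
cat >>h.py <<'E'
def ln():
    s,R=st(); l=np.array([np.cos(np.radians(-102.3)),np.sin(np.radians(-102.3))]);d=s['eef_pos'][:2]-np.array([556,154])
    print("along",d@l,"lat",d@[-l[1],l[0]],"Ftool",np.round(R.T@s["force"],1))
E
python3 -c "
from h import *
ln()"
```

```text
t 8.15 p [ 498.2 -114.1   75.8] yaw_y -12.23 z [ 0. -0. -1.] F [ 0.2 -0.2  0.6] j [-0.45  0.46  1.73  0.    0.95 -0.24] w 0.003316997291424322 0.0
along 274.21108540939696 lat 0.6402790808089686 Ftool [-0.2  0.3 -0.6]
```

>>> arm_command(increments=[{"offset":[0.1,0,0],"dr":[0,0,0],"hand":-1},{"offset":[0.1,0,0],"dr":[0,0,0],"hand":-1},{"offset":[0.06,0,0],"dr":[0,0,0],"hand":-1},{"offset":[0.06,0,0],"dr":[0,0,0],"hand":-1},{"offset":[0.06,0,0],"dr":[0,0,0],"hand":-1},{"offset":[0.06,0,0],"dr":[0,0,0],"hand":-1},{"offset":[0.06,0,0],"dr":[0,0,0],"hand":-1},{"offset":[0.06,0,0],"dr":[0,0,0],"hand":-1}])

```text
time_s: 8.95
eef_pos: [512.1, -48.7, 74.9]
ee_rot: [0.0, 0.779, 0.627, -0.0]
force: [-1.3, -3.4, 1.9]
grip_width: 0.003
grip_force: 0.3
```

```bash
python3 -c "
from h import *
ln()"
```

```text
t 8.95 p [512.1 -48.7  74.9] yaw_y -12.36 z [ 0. -0. -1.] F [-1.3 -3.4  1.9] j [-0.32  0.47  1.72 -0.    0.95 -0.11] w 0.0028869248708251125 0.3265127039048821
along 207.3886036624196 lat 0.31045484527453765 Ftool [-3.6 -0.5 -1.9]
```

Contact with about 3.5 N of sliding force. Continuing.

>>> arm_command(increments=[{"offset":[0.06,0,0],"dr":[0,0,0],"hand":-1},{"offset":[0.06,0,0],"dr":[0,0,0],"hand":-1},{"offset":[0.06,0,0],"dr":[0,0,0],"hand":-1},{"offset":[0.06,0,0],"dr":[0,0,0],"hand":-1},{"offset":[0.06,0,0],"dr":[0,0,0],"hand":-1},{"offset":[0.06,0,0],"dr":[0,0,0],"hand":-1},{"offset":[0.06,0,0],"dr":[0,0,0],"hand":-1},{"offset":[0.06,0,0],"dr":[0,0,0],"hand":-1}])

```text
time_s: 9.75
eef_pos: [524.4, 7.8, 74.8]
ee_rot: [-0.0, 0.779, 0.627, -0.0]
force: [-0.4, -1.6, -0.7]
grip_width: 0.001
grip_force: 0.5
```

```bash
python3 -c "
from h import *
ln()"
```

```text
t 9.75 p [524.4   7.8  74.8] yaw_y -12.35 z [-0.  0. -1.] F [-0.4 -1.6 -0.7] j [-0.21  0.49  1.69  0.    0.97  0.01] w 0.0007202814638190123 0.5414734629448503
along 149.61309638914346 lat 0.23710249362015315 Ftool [-1.7 -0.1  0.7]
```

Expect home near 131 mm. Small steps now.

>>> arm_command(increments=[{"offset":[0.03,0,0],"dr":[0,0,0],"hand":-1},{"offset":[0.03,0,0],"dr":[0,0,0],"hand":-1},{"offset":[0.025,0,0],"dr":[0,0,0],"hand":-1},{"offset":[0.02,0,0],"dr":[0,0,0],"hand":-1},{"offset":[0,0,0],"dr":[0,0,0],"hand":-1}])

```text
time_s: 10.25
eef_pos: [527.0, 19.7, 74.8]
ee_rot: [-0.0, 0.779, 0.627, 0.0]
force: [-0.1, -0.3, -1.2]
grip_width: 0.001
grip_force: 0.0
```

```bash
python3 -c "
from h import *
ln()"
```

```text
t 10.25 p [527.   19.7  74.8] yaw_y -12.34 z [-0.  0. -1.] F [-0.1 -0.3 -1.2] j [-0.19  0.5   1.68  0.    0.97  0.03] w 0.0012514824045178556 0.0
along 137.3952456260616 lat 0.27585369449461744 Ftool [-0.3  0.   1.2]
```

>>> arm_command(increments=[{"offset":[0.017,0,0],"dr":[0,0,0],"hand":-1},{"offset":[0.017,0,0],"dr":[0,0,0],"hand":-1},{"offset":[0.012,0,0],"dr":[0,0,0],"hand":-1},{"offset":[0,0,0],"dr":[0,0,0],"hand":-1}])

```text
time_s: 10.65
eef_pos: [528.2, 25.0, 74.8]
ee_rot: [0.0, 0.779, 0.627, 0.0]
force: [-0.6, -2.0, 0.7]
grip_width: 0.002
grip_force: 0.0
```

```bash
python3 -c "
from h import *
ln()"
```

```text
t 10.65 p [528.2  25.   74.8] yaw_y -12.34 z [ 0.  0. -1.] F [-0.6 -2.   0.7] j [-0.17  0.5   1.67  0.    0.97  0.04] w 0.0018534031648675942 0.0
along 131.91776906975622 lat 0.3424268748062863 Ftool [-2.1 -0.2 -0.7]
```

>>> arm_command(increments=[{"offset":[0.01,0,0],"dr":[0,0,0],"hand":-1},{"offset":[0.01,0,0],"dr":[0,0,0],"hand":-1},{"offset":[0,0,0],"dr":[0,0,0],"hand":-1}])

```text
time_s: 10.95
eef_pos: [528.7, 27.3, 74.8]
ee_rot: [-0.0, 0.779, 0.627, 0.0]
force: [-1.0, -2.4, 0.3]
grip_width: 0.003
grip_force: 0.0
```

```bash
python3 -c "
from h import *
ln()"
```

```text
t 10.95 p [528.7  27.3  74.8] yaw_y -12.35 z [ 0.  0. -1.] F [-1.  -2.4  0.3] j [-0.17  0.5   1.67  0.    0.97  0.05] w 0.002512263372443054 0.0
along 129.59779062243285 lat 0.3282112733792184 Ftool [-2.5 -0.5 -0.3]
```

>>> arm_command(increments=[{"offset":[0.01,0,0],"dr":[0,0,0],"hand":-1},{"offset":[0.01,0,0],"dr":[0,0,0],"hand":-1},{"offset":[0,0,0],"dr":[0,0,0],"hand":-1}])

```text
time_s: 11.25
eef_pos: [529.2, 29.6, 74.8]
ee_rot: [-0.0, 0.779, 0.627, 0.0]
force: [0.0, -2.6, 0.3]
grip_width: 0.002
grip_force: 0.0
```

```bash
python3 -c "
from h import *
ln()"
```

```text
t 11.25 p [529.2  29.6  74.8] yaw_y -12.34 z [ 0.  0. -1.] F [ 0.  -2.6  0.3] j [-0.17  0.5   1.67  0.    0.97  0.05] w 0.002484217177780973 0.000962220997280383
along 127.20676024202152 lat 0.3265033265022214 Ftool [-2.5  0.6 -0.3]
```

>>> arm_command(increments=[{"offset":[0.01,0,0],"dr":[0,0,0],"hand":-1},{"offset":[0.01,0,0],"dr":[0,0,0],"hand":-1},{"offset":[0,0,0],"dr":[0,0,0],"hand":-1}])

```text
time_s: 11.55
eef_pos: [529.7, 30.2, 75.3]
ee_rot: [0.001, 0.779, 0.627, -0.001]
force: [-4.6, -14.0, 6.4]
grip_width: -0.002
grip_force: 3.2
```

```bash
python3 -c "
from h import *
ln()
a=ctrl.capture('scene')[170:270,240:400,::-1]
b=ctrl.capture('top');cv2.imwrite('pics/top3.png',b[:,:,::-1])
cv2.imwrite('pics/c4.png',cv2.resize(a,None,fx=5,fy=5,interpolation=cv2.INTER_CUBIC))"
```

```text
t 11.55 p [529.7  30.2  75.3] yaw_y -12.32 z [-0.    -0.003 -1.   ] F [ -4.6 -14.    6.4] j [-0.16  0.5   1.67 -0.    0.97  0.05] w -0.0015186755486686048 3.22251096367836
along 126.57548897398522 lat 0.6825446422069121 Ftool [-14.7  -1.6  -6.4]
```

View pics/c4.png

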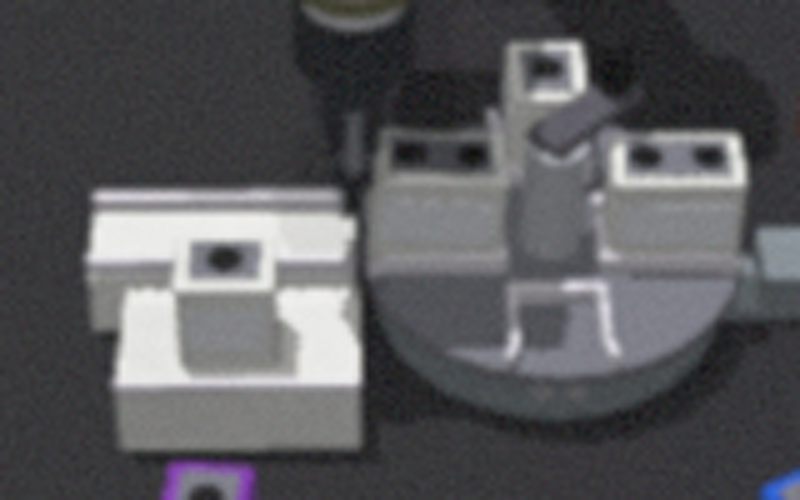

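The scene crop shows the long cartridge in the pocket with its front face at the stop (column ~505). The force rose sharply to 15 N, so it is home. Backing off, lifting and verifying.

>>> arm_command(increments=[{"offset":[-0.1,0,0],"dr":[0,0,0],"hand":-1},{"offset":[-0.25,0,0],"dr":[0,0,0],"hand":-1},{"offset":[-0.3,0,0],"dr":[0,0,0],"hand":-1},{"offset":[-0.3,0,-0.1],"dr":[0,0,0],"hand":-1},{"offset":[-0.2,0,-0.3],"dr":[0,0,0],"hand":-1},{"offset":[0,0,-0.35],"dr":[0,0,0],"hand":-1},{"offset":[0,0,-0.35],"dr":[0,0,0],"hand":-1},{"offset":[0,0,-0.2],"dr":[0,0,0],"hand":-1}])

```text
time_s: 12.45
eef_pos: [500.7, -103.3, 234.0]
ee_rot: [0.002, 0.779, 0.627, 0.001]
force: [-0.1, -0.2, 0.0]
grip_width: -0.002
grip_force: 0.0
```

```bash
python3 -c "
from h import *
st()
a=ctrl.capture('top');b=ctrl.capture('scene')
x=cv2.resize(a[140:245,215:375,::-1],None,fx=3.5,fy=3.5,interpolation=cv2.INTER_CUBIC)[:300]
x=cv2.resize(a[145:245,220:380,::-1],None,fx=3,fy=3,interpolation=cv2.INTER_CUBIC)
y=cv2.resize(b[170:270,240:400,::-1],None,fx=3,fy=3,interpolation=cv2.INTER_CUBIC)
cv2.imwrite('pics/c5.png',np.vstack([x,y]))"
```

```text
t 12.45 p [ 500.7 -103.3  234. ] yaw_y -12.37 z [ 0.004 -0.001 -1.   ] F [-0.1 -0.2  0. ] j [-0.43  0.28  1.54  0.    1.32 -0.22] w -0.0018058369862031355 0.0
```

View pics/c5.png

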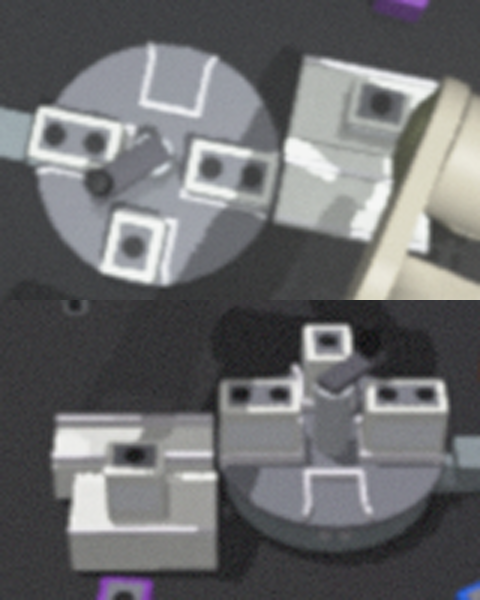

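The long cartridge is in the pocket facing the lane (caps at (211,167) and (252,177)), and everything else is in place. A quick numeric check before handing in.

```bash
python3 -c "
from h import *
P=lambda u,v:((u+.5)/3-.5+220,(v+.5)/3-.5+145)
o=np.array([556,154.])
for p in((211,167),(252,177),(54,135),(95,143),(133,246)):
    w=ray('top',P(*p),122)[:2]-o;print(np.hypot(*w),np.degrees(np.arctan2(w[1],w[0])))
"
```

```text
56.855085954668645 -102.62618826495996
97.81155419901206 -103.38424124470698
98.72950216432578 77.9795712293706
58.165810868225066 77.79838756133462
90.27192662695083 167.10152965593363
```

Its centre is 77.3 mm from the axis (nominal 78), level with the loaded one at 78.4, and the angles agree.

```bash
python3 -c "
from rig import ctrl
print(ctrl.finish_job())"
```

```text
the job is handed in; nothing more can be done
None
```

I turned the carousel until the empty long pocket faced the lane, slid the long cartridge in until it met the stop (the push force rose to about 15 N), and handed the job in at about 12.5 s; the last images show it seated, the pocket in line with the lane, and the other cartridge and both loaded cartridges in place, but the hand-in returned no verdict.

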